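Feel for the hidden release of the bench power trough and spring its lid open

TASK

Open the power trough on the packing bench so that a plug can be put in. Starting from either end of its front lip, run a fingertip along the top of the lip until it drops into the hidden release recess, and press the tongue at the bottom of the recess down until the sprung lid lets go. Leave the lid standing open, take the hand clear, and do not pick up or knock away the things lying close around it.

Things in the scene. Friction and masses are not known exactly. Their poses are not given: they have to be found in the camera images.
- trough: Long low aluminium power trough screwed to the bench: 452 mm long (its y), 166 mm deep (x), 66 mm high, grey end plates. Origin mid-underside; x points away from the robot to the lid's hinge, y along it to the robot's left, z up. Front lip: flat plain rigid ledge, top at z = 62 mm, x from -88 to -48 mm, y from -220 to 220 mm; behind it the shut lid, top at z = 66 mm.
- lip_mid (a point): Point on the lip's top face half-way along it (trough frame -70, 0, 62 mm); axes as the trough. One recess is cut in the lip: 44 mm long (y), open above and to the front, upright ends, back wall 20 mm behind this point (x = -50 mm), same bare metal. Its middle lies within 60 mm of this point either way along y, new at each start and not reported: feel or look for it.
- lip_left (a point): Point on the top face of the lip, 215 mm to +y of lip_mid: the lip's left end. Axes as the trough.
- lip_right (a point): Point on the top face of the lip, 215 mm to -y of lip_mid: the lip's right end. Axes as the trough.
- release (a joint): Turn of the release tongue, the floor of the recess, rad: 0 at rest, 0.32 fully pressed. Tongue 43 mm long (y), trough x from -87 to -52 mm, top 12 mm below the lip at rest; hinged at the back (x = -46 mm). A fingertip presses it down 5 to 8 mm in all (least near the hinge) against a spring, 2 N at first and 5 N fully down, then rigid; it springs back. The lid is let go at 0.2 rad (3 to 5 mm).
- lid (a joint): Opening angle of the trough's lid, rad: 0 shut and latched, 1.35 fully open. Hinged along its back edge, 66 mm behind the trough's origin and 62 mm up; once let go, a damped spring swings its front edge up and back by itself within 2 s and holds it there. A hand still over the lip stops it part-way; it goes on when the hand is drawn back towards the robot and up.
- tape_roll: Roll of brown packing tape lying flat, 104 mm across, 48 mm high, just off the right end of the trough. Origin at the centre of its underside. Not needed.
- marker: Marker pen, 136 mm long, 18 mm thick, lying in front of the trough. Origin under its middle. Not needed.
- cutter: Box cutter, 150 mm long, 18 mm high, lying in front of the trough. Origin under its middle. Not needed.
- charger: White plug-in charger block, 62 x 46 x 30 mm, just off the left end of the trough. Origin at the centre of its underside. Not needed.
- label_roll: Roll of white labels standing on its flat side behind the trough, 90 mm across, 55 mm high. Origin at the centre of its underside. Not needed.

How it is judged:
On the way, in this order (a step that is already met when the one before it is completed fails the run):
1. a fingertip touches the front lip towards one of its ends ((contact force between the fingers and trough_c5 above 0.3 N or contact force between the fingers and trough_c7 above 0.3 N)), for 0.05 s.
2. the fingertip, following the lip, touches it at the brink of the recess ((contact force between the fingers and strip_c0 above 0.2 N or contact force between the fingers and strip_c2 above 0.2 N)), for 0.02 s.
3. a fingertip presses the tongue inside the recess down (value of joint release above 0.17 rad and contact force between the fingers and release_c0 above 0.5 N), for 0.05 s.
At the end, for the whole second after the job is handed in: The lid stands open by itself at more than 1.0 rad and is at rest, and the release tongue has sprung back (below 0.06 rad) (value of joint lid above 1 rad and velocity of joint lid below 0.1 rad/s and value of joint release below 0.06 rad); the robot touches nothing.
It fails at once if a thing lying close around the trough is picked up or knocked more than 30 mm away (distance of any of tape_roll, marker, cutter, charger, label_roll from where it was at the start of the episode above 0.03 m).
It also fails if it takes over 64 s, if anything falls off the work surface, if the arm or the gripper's body presses on something with over 40 N, if the wrist force passes 120 N, or if a joint passes its speed limit or range.

ROBOT

A 6-joint arm with a two-finger parallel gripper is mounted at the origin on the work surface. World frame = base frame: x ahead of the robot, y to its left, z up, the work surface at z = 0. Lengths are in m, angles in rad, forces in N, time in s.
With the tool pointing down it reaches from about 0.3 to 0.775 m from the base axis. Payload 14.6 kg.
Tool frame: the origin (TCP) lies at the very end of the fingers, on their centre line; the grasp point (between the pads) lies 19 mm behind it; z points along the fingers, y is the direction in which the jaws open and shut (so a half turn about z gives the same grasp; the last joint's range is limited). The gripper opens to 94 mm and grips with 3 to 60 N. Pads are 16 mm wide; open, the fingers measure 119 mm over their backs; the gripper's body (75 mm by 177 mm) begins 78 mm behind the grasp point.
Start: joints at [-1.243, 0.3, 1.521, -0, 1.321, -0.067], TCP at [0.212, -0.508, 0.205] pointing down, gripper open.
Joint ranges: [-3.03, 3.03], [-0.79, 2.21], [0.23, 2.52], [-1.04, 4.18], [0, 3.07], [-2.55, 2.55]. Speed limits (rad/s): [2.22, 2.22, 2.57, 3.14, 3.14, 3.14].

INTERFACE

Orientations are given as [roll, pitch, yaw] about the fixed x, y, z axes, in that order (R = Rz(yaw) Ry(pitch) Rx(roll)).
In Python, from station import ctrl, vision, ticket gives the robot as it stands.
- The arm moves only by the tool step_arm, never from a script. Its argument "steps" is a list of rows, each an object of numbers: "x", "y", "z": the shift along the tool's x, y, z in m; "ax", "ay", "az": the turn, a rotation vector about the tool's x, y, z in degrees; "claw": the finger opening in m, from 0 to 0.094. A call has 1 to 5 rows; each row shifts and turns the pose as measured when the row begins, along the tool's axes as they then stand; what a row does not reach is not made up. A row lasts 1/12 s, in which the tool goes at most 41.7 mm and 7.16 degrees, less where a joint would pass 70% of its speed; a pose out of reach is approached as far as the arm can. A call with a gripper value outside its range is refused whole. The fingers move at their own pace and stop on an object; "grip_force" is the grip in N (left out, the last holds). Time passes only in rows, so rows that do not move let the fingers close. It gives the time, the measured TCP pose, the force and the opening at its end, in the units of the state.
- ctrl.get_obs(): the state, without advancing time (a new reading comes with each control period).
- vision.camera(name): name is "scene" or "top"; returns (picture, depth): 400x640x3 uint8, red, green, blue; 400x640 float32, m along the optical axis (not along the pixel's ray), 0 where there is no reading.
- vision.camera_params(name): a dict with "fov_y" (degrees; the focal length in pixels is half the picture's height over the tangent of half this angle, whatever the lens; pixels are square), "cx", "cy" (the principal point, pixels), "k1" (the pictures are not rectified: a ray, as slopes to the right and down, at radius r is drawn at 1 + k1 r^2 times it, then the intrinsics apply), "origin" and "attitude" of the camera in the world. Camera axes: x right, y up, looking along -z (the intrinsics and any distortion apply to the point x, -y, -z); pixel columns grow to the right and rows downward; lengths in m; the calibration is good to about 2 mm. A picture is of the moment at which its call begins. camera_params takes no time and is no camera call.
- ticket.hand_in(): hands the job in, once; it reports no verdict.
The state is a dict: "time_s": time; "qpos": joint angles; "joint_vel": joint speeds; "tau": joint torques, N m; "ee_pos": TCP position; "eef_rot": TCP orientation; "force": force on the tool from outside, world axes, zero at the start; "moment": the same for the moment, N m; "grip_width": finger opening in m.
Only numpy, scipy, OpenCV 4.12 (cv2) and the standard library are available. Lean on these libraries where they do the work, as an engineer would, in place of code of your own. Each camera call takes 0.05 s, during which the arm holds its last target.

## Working session

There is one attempt and no reset: what is moved stays moved. The work goes in short steps, Python scripts to look and compute and a tool call to move; the robot and the scene stay as the last step left them, time stands still between calls to the robot, and variables do not carry over. Pictures are saved under pics/ and viewed, and the job is handed in when it is done.

Besides the shell and the picture viewer there is one more tool, called after "Call:" as name(argument=value, ...), one argument or row to a line, values as JSON. step_arm: Moves the arm, as the interface text tells. Its arguments: {"type":"object","properties":{"steps":{"type":"array"},"grip_force":{"type":"number"}},"required":["steps"]}

```bash
mkdir -p pics; ls
python3 - <<'E'
from station import ctrl, vision, ticket
import cv2
for n in("scene","top"):
    im,d=vision.camera(n); cv2.imwrite(f"pics/{n}0.png",im[:,:,::-1]); print(n,vision.camera_params(n))
    import numpy as np; np.savez(f"{n}0.npz",im=im,d=d)
print(ctrl.get_obs())
E
```

```text
pics
scene {'fov_y': 50.72909076166891, 'cx': 324.25117061974566, 'cy': 203.1644002471621, 'k1': -0.10925106856095801, 'origin': array([1.11461796, 0.59743168, 0.62075616]), 'attitude': array([0.9509263 , 0.01286805, 2.40722649])}
top {'fov_y': 46.01396568877939, 'cx': 317.53307445454044, 'cy': 190.1746873116676, 'k1': -0.09250001129677544, 'origin': array([0.45639776, 0.03164869, 1.26067104]), 'attitude': array([ 0.09913735,  0.00181687, -1.59710358])}
{'time_s': 0.1, 'qpos': array([-1.24263781e+00,  3.00398062e-01,  1.52149666e+00,  1.45704961e-05,
        1.32073293e+00, -6.65929121e-02]), 'joint_vel': array([-0.00021503,  0.00031035, -0.00167817,  0.00182938,  0.00065248,
        0.0006049 ]), 'tau': array([ 1.27594367e-04, -5.32649338e+01, -3.53288341e+01,  7.09357532e-02,
        2.35033332e-02, -4.74341743e-05]), 'ee_pos': array([ 0.21144679, -0.50747579,  0.20496211]), 'eef_rot': array([-3.14056088e+00, -8.29552501e-05,  3.94747778e-01]), 'force': array([-0.40527171,  0.41400094, -0.15480034]), 'moment': array([0.00925097, 0.00081348, 0.04579525]), 'grip_width': 0.09355674990245216}
```

View pics/top0.png

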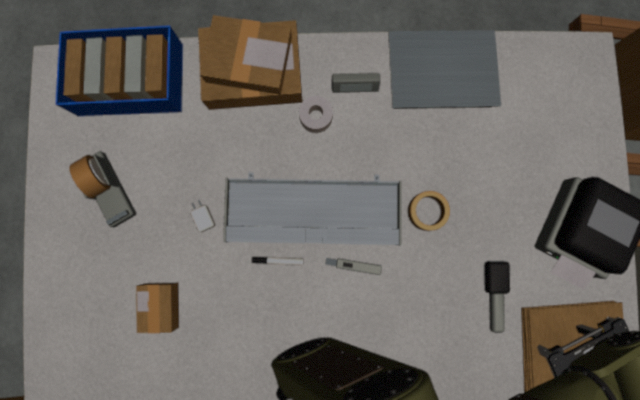

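View pics/scene0.png

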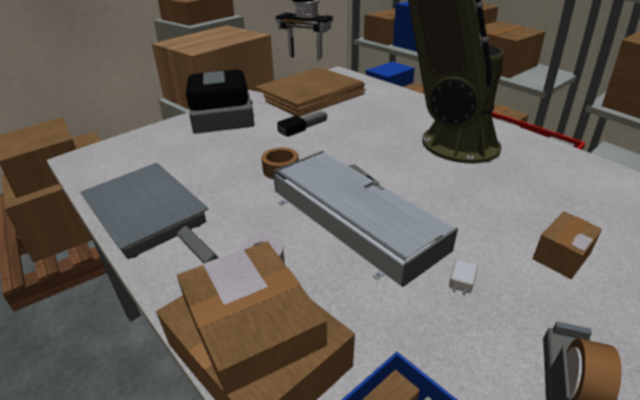

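The top view shows the trough at columns 225–400 and rows 180–244, with its lip in front at rows 227–243. There are faint seams near columns 305 and 322. The marker (250–303, 261) and cutter (325–382, 266) lie in front. I'll zoom in on the lip.

```bash
cat > h.py <<'E'
import numpy as np, cv2
from scipy.spatial.transform import Rotation as R
from station import ctrl, vision, ticket
def K(p):
    f=200/np.tan(np.radians(p['fov_y']/2)); return f
def ray(p,u,v):
    f=K(p); xd=np.array([(u-p['cx'])/f,(v-p['cy'])/f]); s=xd.copy()
    for _ in range(30): s=xd/(1+p['k1']*(s@s))
    return R.from_euler('xyz',p['attitude']).as_matrix()@np.array([s[0],-s[1],-1.])
def onplane(n,u,v,z):
    p=vision.camera_params(n); r=ray(p,u,v); o=p['origin']; return o+r*(z-o[2])/r[2]
def proj(n,P):
    p=vision.camera_params(n); c=R.from_euler('xyz',p['attitude']).as_matrix().T@(np.asarray(P)-p['origin'])
    s=np.array([c[0],-c[1]])/-c[2]; s=s*(1+p['k1']*(s@s)); return s*K(p)+[p['cx'],p['cy']]
E
python3 - <<'E'
from h import *
im=np.load('top0.npz')['im'][:,:,::-1]; c=im[170:280,215:410]
c=cv2.convertScaleAbs(c,alpha=1.6,beta=-60)
cv2.imwrite('pics/topz.png',cv2.resize(c,None,fx=4,fy=4,interpolation=cv2.INTER_CUBIC))
im=np.load('scene0.npz')['im'][:,:,::-1]; c=im[140:300,260:480]
cv2.imwrite('pics/scz.png',cv2.resize(c,None,fx=3.5,fy=3.5,interpolation=cv2.INTER_CUBIC))
E
```

```text
(no output)
```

View pics/topz.png

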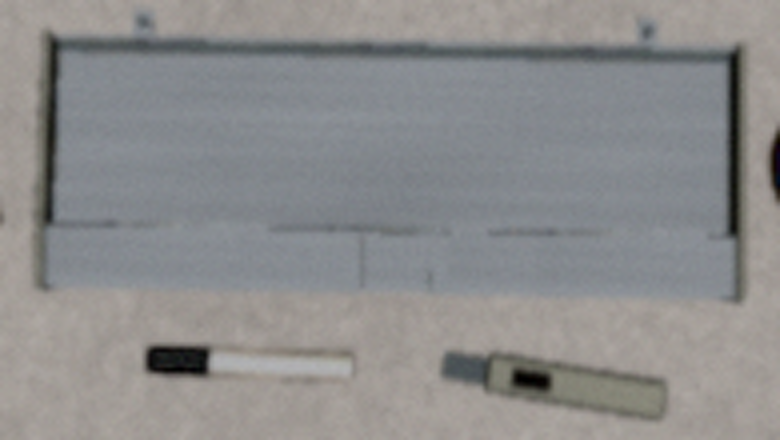

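View pics/scz.png

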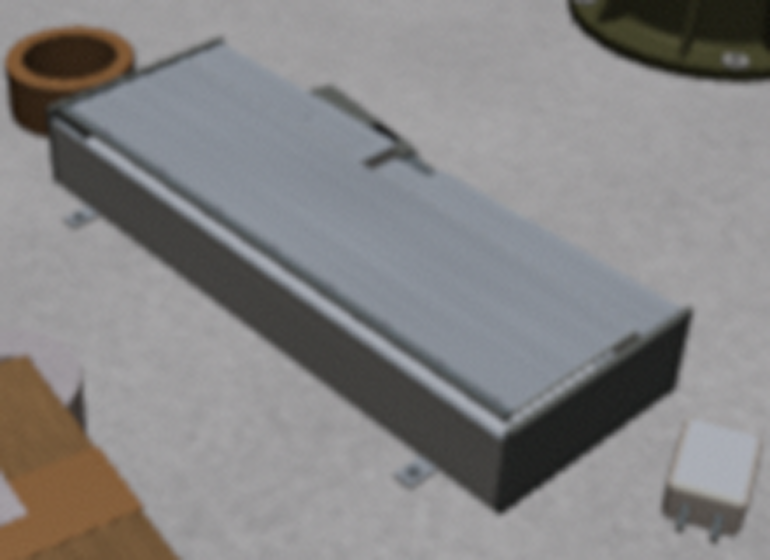

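The recess shows clearly: its ends are at columns ~305.5 and ~322.7, rows 229–242. Next I'll work out the trough pose.

Run:
```python
from h import *
def z(a,b): return (a/4+215-.4,b/4+170-.4)
pts=dict(FL=(37,288),FR=(743,299),BL=(48,33),BR=(742,46))
P={}
for k,(a,b) in pts.items(): P[k]=onplane('top',*z(a,b),0.066); print(k,P[k].round(4))
print('len',np.linalg.norm(P['FL']-P['FR']),np.linalg.norm(P['BL']-P['BR']),np.linalg.norm(P['FL']-P['BL']),np.linalg.norm(P['FR']-P['BR']))
for k,q in dict(rl0=(362,237),rl1=(362,288),rr0=(431,272),rr1=(431,292),seamL=(50,225),seamR=(730,236),frontmidL=(200,290),frontmidR=(600,297)).items(): print(k,onplane('top',*z(*q),0.062).round(4))
for k,q in dict(markL=(148,360),markR=(353,364),markB=(353,376),cutL=(444,365),cutR=(665,398),cutTopR=(665,380),cutB=(660,418)).items(): print(k,onplane('top',*z(*q),0.015).round(4))
```

```text
FL [0.4506 0.2715 0.066 ]
FR [ 0.432  -0.1751  0.066 ]
BL [0.6132 0.2631 0.066 ]
BR [ 0.593  -0.1813  0.066 ]
len 0.4469847187959241 0.4447827844674032 0.1628085168610223 0.16107768768274633
rl0 [0.4778 0.0648 0.062 ]
rl1 [0.4456 0.0656 0.062 ]
rr0 [0.4546 0.0217 0.062 ]
rr1 [0.4419 0.022  0.062 ]
seamL [0.4904 0.2636 0.062 ]
seamR [ 0.4721 -0.1691  0.062 ]
frontmidL [0.4469 0.1684 0.062 ]
frontmidR [ 0.4359 -0.0849  0.062 ]
markL [0.4015 0.2088 0.015 ]
markR [0.3957 0.0741 0.015 ]
markB [0.3878 0.0742 0.015 ]
cutL [0.3934 0.0144 0.015 ]
cutR [ 0.3678 -0.13    0.015 ]
cutTopR [ 0.3795 -0.1304  0.015 ]
cutB [ 0.3549 -0.1263  0.015 ]
```

Call:
step_arm(
  steps=[
    {"az": 6.3,"claw": 0},
    {"az": 6.3,"claw": 0},
    {"az": 6.3,"claw": 0},
    {"az": 6.2,"claw": 0},
    {"claw": 0},
  ],
  grip_force=10,
)

```text
validation failed for argument at $.st...
```

Call:
step_arm(
  steps=[
    {"x": 0,"y": 0,"z": 0,"ax": 0,"ay": 0,"az": 6.3,"claw": 0},
    {"x": 0,"y": 0,"z": 0,"ax": 0,"ay": 0,"az": 6.3,"claw": 0},
    {"x": 0,"y": 0,"z": 0,"ax": 0,"ay": 0,"az": 6.3,"claw": 0},
    {"x": 0,"y": 0,"z": 0,"ax": 0,"ay": 0,"az": 6.2,"claw": 0},
  ],
  grip_force=10,
)

```text
time_s: 0.43
ee_pos: [0.2112, -0.5069, 0.2035]
eef_rot: [-3.138, 0.002, -0.057]
force: [-0.4, -0.4, -0.3]
grip_width: 0.0706
```

Call:
step_arm(
  steps=[
    {"x": 0.018,"y": -0.031,"z": 0,"ax": 0,"ay": 0,"az": 0,"claw": 0},
    {"x": 0.018,"y": -0.031,"z": 0,"ax": 0,"ay": 0,"az": 0,"claw": 0},
    {"x": 0.018,"y": -0.031,"z": 0,"ax": 0,"ay": 0,"az": 0,"claw": 0},
    {"x": 0.018,"y": -0.031,"z": 0,"ax": 0,"ay": 0,"az": 0,"claw": 0},
    {"x": 0.018,"y": -0.031,"z": 0,"ax": 0,"ay": 0,"az": 0,"claw": 0},
  ],
)

```text
time_s: 0.85
ee_pos: [0.3103, -0.3558, 0.2012]
eef_rot: [-3.135, 0.004, -0.075]
force: [-0.1, -0.6, -0.1]
grip_width: 0.0376
```

Call:
step_arm(
  steps=[
    {"x": 0.018,"y": -0.031,"z": 0,"ax": 0,"ay": 0,"az": 0,"claw": 0},
    {"x": 0.018,"y": -0.031,"z": 0,"ax": 0,"ay": 0,"az": 0,"claw": 0},
    {"x": 0.018,"y": -0.031,"z": 0,"ax": 0,"ay": 0,"az": 0,"claw": 0},
    {"x": 0.018,"y": -0.031,"z": 0,"ax": 0,"ay": 0,"az": 0,"claw": 0},
    {"x": 0,"y": 0,"z": 0,"ax": 0,"ay": 0,"az": 0,"claw": 0},
  ],
)

```text
time_s: 1.27
ee_pos: [0.3955, -0.2266, 0.2012]
eef_rot: [-3.133, 0.005, -0.072]
force: [0.4, 0.2, -0.3]
grip_width: 0.004
```

Call:
step_arm(
  steps=[
    {"x": 0,"y": 0,"z": 0,"ax": -0.5,"ay": 0.3,"az": -1.7,"claw": 0},
    {"x": 0.017,"y": -0.029,"z": 0,"ax": 0,"ay": 0,"az": 0,"claw": 0},
    {"x": 0.017,"y": -0.029,"z": 0,"ax": 0,"ay": 0,"az": 0,"claw": 0},
    {"x": 0.017,"y": -0.028,"z": 0,"ax": 0,"ay": 0,"az": 0,"claw": 0},
    {"x": 0,"y": 0,"z": 0.02,"ax": 0,"ay": 0,"az": 0,"claw": 0},
  ],
)

```text
time_s: 1.68
ee_pos: [0.4519, -0.142, 0.183]
eef_rot: [3.137, -0.006, -0.036]
force: [0.3, -1.2, -0.6]
grip_width: 0.0006
```

Call:
step_arm(
  steps=[
    {"x": 0,"y": 0,"z": 0.02,"ax": 0,"ay": 0,"az": 0,"claw": 0},
    {"x": 0,"y": 0,"z": 0.02,"ax": 0,"ay": 0,"az": 0,"claw": 0},
    {"x": 0,"y": 0,"z": 0.02,"ax": 0,"ay": 0,"az": 0,"claw": 0},
    {"x": 0,"y": 0,"z": 0.01,"ax": 0,"ay": 0,"az": 0,"claw": 0},
    {"x": 0,"y": 0,"z": 0,"ax": 0,"ay": 0,"az": 0,"claw": 0},
  ],
)

```text
time_s: 2.1
ee_pos: [0.4502, -0.1446, 0.1068]
eef_rot: [3.136, -0.003, -0.029]
force: [0.1, 0.6, -0.4]
grip_width: 0.0003
```

Run:
```python
from h import *
im,d=vision.camera('top'); cv2.imwrite('pics/t1.png',cv2.resize(im[140:290,215:475,::-1],None,fx=3,fy=3))
o=ctrl.get_obs(); print(o['time_s'],o['ee_pos'],o['eef_rot'],o['force'],o['grip_width'])
```

```text
2.15 [ 0.45042012 -0.14472219  0.10769843] [ 3.13596398 -0.0040262  -0.02902594] [-0.23201898 -0.25015739  0.51823974] 0.0005687167733379358
```

View pics/t1.png

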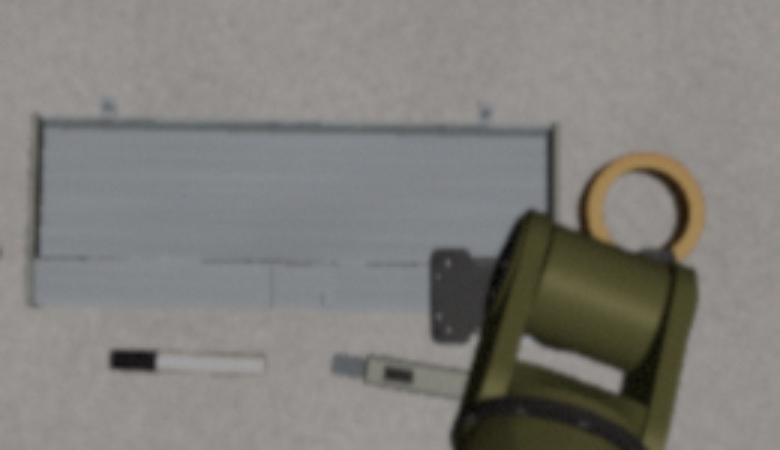

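The hand is over the right end of the lip and nothing has been disturbed. Now I'll lower it.

Call:
step_arm(
  steps=[
    {"x": 0,"y": 0,"z": 0.015,"ax": 0.3,"ay": -0.2,"az": 0.8,"claw": 0},
    {"x": 0,"y": 0,"z": 0.015,"ax": 0,"ay": 0,"az": 0,"claw": 0},
    {"x": 0,"y": 0,"z": 0.003,"ax": 0,"ay": 0,"az": 0,"claw": 0},
    {"x": 0,"y": 0,"z": 0,"ax": 0,"ay": 0,"az": 0,"claw": 0},
  ],
)

```text
time_s: 2.48
ee_pos: [0.4514, -0.1479, 0.0772]
eef_rot: [3.139, -0.005, -0.044]
force: [0.6, -0.6, 0.5]
grip_width: 0.0005
```

Call:
step_arm(
  steps=[
    {"x": 0,"y": 0,"z": 0.003,"ax": 0,"ay": 0,"az": 0,"claw": 0},
    {"x": 0,"y": 0,"z": 0.003,"ax": 0,"ay": 0,"az": 0,"claw": 0},
  ],
)

```text
time_s: 2.65
ee_pos: [0.4522, -0.1488, 0.0731]
eef_rot: [3.138, -0.008, -0.044]
force: [0.9, 0.5, 1.0]
grip_width: 0.0008
```

Call:
step_arm(
  steps=[
    {"x": 0,"y": -0.001,"z": 0.003,"ax": 0.1,"ay": -0.4,"az": 0,"claw": 0},
    {"x": 0,"y": -0.001,"z": 0.003,"ax": 0,"ay": 0,"az": 0,"claw": 0},
    {"x": 0,"y": 0,"z": 0.002,"ax": 0,"ay": 0,"az": 0,"claw": 0},
  ],
)

```text
time_s: 2.9
ee_pos: [0.4531, -0.1471, 0.0659]
eef_rot: [3.139, -0.003, -0.043]
force: [-0.1, 0.5, -0.6]
grip_width: 0.0007
```

Call:
step_arm(
  steps=[
    {"x": 0,"y": 0,"z": 0.002,"ax": 0,"ay": 0,"az": 0,"claw": 0},
    {"x": 0,"y": 0,"z": 0.002,"ax": 0,"ay": 0,"az": 0,"claw": 0},
  ],
)

```text
time_s: 3.07
ee_pos: [0.4534, -0.1471, 0.062]
eef_rot: [3.139, -0.003, -0.043]
force: [-12.6, 4.8, 42.3]
grip_width: 0.0005
```

Contact is stiff at z ≈ 0.062. I'll ease off.

Call:
step_arm(
  steps=[
    {"x": 0,"y": 0,"z": -0.0005,"ax": 0,"ay": 0,"az": 0,"claw": 0},
  ],
)

```text
time_s: 3.15
ee_pos: [0.4534, -0.1471, 0.0626]
eef_rot: [3.139, -0.003, -0.043]
force: [-0.0, 0.1, 0.2]
grip_width: 0.0005
```

Call:
step_arm(
  steps=[
    {"x": 0,"y": -0.006,"z": 0.001,"ax": 0,"ay": 0,"az": 0,"claw": 0},
    {"x": 0,"y": -0.006,"z": 0.0005,"ax": 0,"ay": 0,"az": 0,"claw": 0},
  ],
)

```text
time_s: 3.32
ee_pos: [0.455, -0.1365, 0.0623]
eef_rot: [3.135, -0.006, -0.043]
force: [-0.6, -5.3, 8.2]
grip_width: 0.0005
```

Call:
step_arm(
  steps=[
    {"x": 0,"y": -0.008,"z": 0.0005,"ax": 0,"ay": 0,"az": 0,"claw": 0},
    {"x": 0,"y": -0.008,"z": 0.0005,"ax": 0,"ay": 0,"az": 0,"claw": 0},
    {"x": 0,"y": -0.008,"z": 0.0005,"ax": 0,"ay": 0,"az": 0,"claw": 0},
  ],
)

```text
time_s: 3.57
ee_pos: [0.4578, -0.1131, 0.0623]
eef_rot: [3.131, -0.012, -0.044]
force: [-1.0, -5.7, 7.1]
grip_width: 0.0004
```

Call:
step_arm(
  steps=[
    {"x": -0.002,"y": -0.008,"z": 0.0005,"ax": 0.3,"ay": -0.4,"az": 0,"claw": 0},
    {"x": -0.002,"y": -0.008,"z": 0.0005,"ax": 0.3,"ay": -0.4,"az": 0,"claw": 0},
    {"x": -0.002,"y": -0.008,"z": 0.0005,"ax": 0.2,"ay": -0.2,"az": 0,"claw": 0},
    {"x": -0.002,"y": -0.008,"z": 0.0005,"ax": 0.2,"ay": -0.2,"az": 0,"claw": 0},
  ],
)

```text
time_s: 3.9
ee_pos: [0.4539, -0.0803, 0.0623]
eef_rot: [-3.139, 0.002, -0.043]
force: [0.1, -3.9, 4.8]
grip_width: 0.0009
```

Call:
step_arm(
  steps=[
    {"x": -0.001,"y": -0.008,"z": 0.0005,"ax": 0.1,"ay": -0.2,"az": 0,"claw": 0},
    {"x": -0.001,"y": -0.008,"z": 0.0005,"ax": 0.1,"ay": -0.2,"az": 0,"claw": 0},
    {"x": -0.001,"y": -0.008,"z": 0.0005,"ax": 0.1,"ay": -0.2,"az": 0,"claw": 0},
    {"x": -0.001,"y": -0.008,"z": 0.0005,"ax": 0.1,"ay": -0.2,"az": 0,"claw": 0},
  ],
)

```text
time_s: 4.23
ee_pos: [0.4532, -0.0474, 0.0623]
eef_rot: [-3.135, 0.01, -0.043]
force: [-1.1, -1.7, 5.7]
grip_width: 0.0005
```

Call:
step_arm(
  steps=[
    {"x": -0.001,"y": -0.007,"z": 0.0005,"ax": 0.1,"ay": -0.2,"az": 0,"claw": 0},
    {"x": -0.001,"y": -0.007,"z": 0.0005,"ax": 0.1,"ay": -0.2,"az": 0,"claw": 0},
    {"x": -0.001,"y": -0.007,"z": 0.0005,"ax": 0.1,"ay": -0.2,"az": 0,"claw": 0},
  ],
)

```text
time_s: 4.48
ee_pos: [0.4525, -0.0254, 0.0623]
eef_rot: [-3.132, 0.016, -0.042]
force: [0.4, -3.4, 6.3]
grip_width: 0.0002
```

Call:
step_arm(
  steps=[
    {"x": 0.0005,"y": -0.006,"z": 0.0005,"ax": -0.3,"ay": 0.4,"az": 0,"claw": 0},
    {"x": 0.0005,"y": -0.006,"z": 0.0005,"ax": -0.2,"ay": 0.4,"az": 0,"claw": 0},
    {"x": 0,"y": -0.006,"z": 0.0005,"ax": 0,"ay": 0.1,"az": 0,"claw": 0},
  ],
)

```text
time_s: 4.73
ee_pos: [0.4556, -0.0071, 0.0622]
eef_rot: [3.139, -0.004, -0.042]
force: [-0.5, -5.6, 6.8]
grip_width: 0.0
```

Call:
step_arm(
  steps=[
    {"x": 0,"y": -0.004,"z": 0.0005,"ax": 0,"ay": 0,"az": 0,"claw": 0},
    {"x": 0,"y": -0.004,"z": 0.0005,"ax": 0,"ay": 0,"az": 0,"claw": 0},
    {"x": 0,"y": -0.004,"z": 0.0005,"ax": 0,"ay": 0,"az": 0,"claw": 0},
  ],
)

```text
time_s: 4.98
ee_pos: [0.4574, 0.0053, 0.0622]
eef_rot: [3.137, -0.009, -0.04]
force: [-0.9, -5.3, 7.0]
grip_width: 0.0008
```

Call:
step_arm(
  steps=[
    {"x": -0.001,"y": -0.004,"z": 0.0005,"ax": 0.1,"ay": -0.3,"az": 0.1,"claw": 0},
    {"x": -0.001,"y": -0.004,"z": 0.0005,"ax": 0.1,"ay": -0.2,"az": 0,"claw": 0},
    {"x": 0,"y": -0.004,"z": 0.0005,"ax": 0.1,"ay": 0,"az": 0,"claw": 0},
  ],
)

```text
time_s: 5.23
ee_pos: [0.4574, 0.0175, 0.0622]
eef_rot: [3.139, -0.005, -0.041]
force: [-1.3, -6.3, 8.7]
grip_width: 0.0007
```

Call:
step_arm(
  steps=[
    {"x": -0.001,"y": -0.003,"z": 0.0005,"ax": 0,"ay": 0,"az": 0,"claw": 0},
    {"x": -0.001,"y": -0.003,"z": 0.0005,"ax": 0,"ay": 0,"az": 0,"claw": 0},
    {"x": 0,"y": -0.003,"z": 0.0005,"ax": 0,"ay": 0,"az": 0,"claw": 0},
  ],
)

```text
time_s: 5.48
ee_pos: [0.4567, 0.0272, 0.0615]
eef_rot: [3.138, -0.008, -0.041]
force: [0.3, -0.6, 0.3]
grip_width: 0.0003
```

The force has vanished and z is starting to drop, so the finger has gone over the brink. I'll centre it and lower.

Call:
step_arm(
  steps=[
    {"x": 0,"y": -0.004,"z": 0.0005,"ax": 0,"ay": -0.3,"az": 0.1,"claw": 0},
    {"x": 0,"y": -0.004,"z": 0.0005,"ax": 0,"ay": 0,"az": 0,"claw": 0},
    {"x": 0,"y": -0.004,"z": 0.001,"ax": 0,"ay": 0,"az": 0,"claw": 0},
  ],
)

```text
time_s: 5.73
ee_pos: [0.4569, 0.0406, 0.0589]
eef_rot: [3.138, -0.001, -0.043]
force: [0.1, -0.1, -0.6]
grip_width: 0.0
```

Call:
step_arm(
  steps=[
    {"x": 0,"y": -0.003,"z": 0.001,"ax": 0,"ay": 0,"az": 0,"claw": 0},
    {"x": 0,"y": 0,"z": 0.002,"ax": 0,"ay": 0,"az": 0,"claw": 0},
  ],
)

```text
time_s: 5.9
ee_pos: [0.4569, 0.0449, 0.0555]
eef_rot: [3.139, -0.001, -0.042]
force: [-0.1, -0.7, 0.3]
grip_width: 0.0005
```

Call:
step_arm(
  steps=[
    {"x": 0,"y": 0,"z": 0.002,"ax": 0,"ay": 0,"az": 0,"claw": 0},
    {"x": 0,"y": 0,"z": 0.002,"ax": 0,"ay": 0,"az": 0,"claw": 0},
    {"x": 0,"y": 0,"z": 0.0015,"ax": 0,"ay": 0,"az": 0,"claw": 0},
  ],
)

```text
time_s: 6.15
ee_pos: [0.4565, 0.0451, 0.049]
eef_rot: [3.139, -0.0, -0.042]
force: [-2.6, 0.3, 3.6]
grip_width: 0.0005
```

Call:
step_arm(
  steps=[
    {"x": 0,"y": 0,"z": 0.001,"ax": 0,"ay": 0,"az": 0,"claw": 0},
    {"x": 0,"y": 0,"z": 0.001,"ax": 0,"ay": 0,"az": 0,"claw": 0},
  ],
)

```text
time_s: 6.32
ee_pos: [0.4559, 0.0449, 0.0466]
eef_rot: [3.139, 0.002, -0.042]
force: [-3.1, 1.4, 3.3]
grip_width: 0.0004
```

Call:
step_arm(
  steps=[
    {"x": 0,"y": 0,"z": 0.001,"ax": 0,"ay": 0,"az": 0,"claw": 0},
    {"x": 0,"y": 0,"z": 0.0005,"ax": 0,"ay": 0,"az": 0,"claw": 0},
  ],
)

```text
time_s: 6.48
ee_pos: [0.4554, 0.0449, 0.0448]
eef_rot: [3.139, 0.003, -0.043]
force: [-4.9, 1.3, 3.2]
grip_width: 0.0005
```

Call:
step_arm(
  steps=[
    {"x": 0,"y": 0,"z": 0.0005,"ax": 0,"ay": 0,"az": 0,"claw": 0},
  ],
)

```text
time_s: 6.57
ee_pos: [0.4552, 0.0449, 0.0442]
eef_rot: [3.139, 0.003, -0.043]
force: [-3.7, 2.3, 3.3]
grip_width: 0.0008
```

Run:
```python
from h import *
im,d=vision.camera('scene'); cv2.imwrite('pics/s2.png',cv2.resize(im[0:300,220:520,::-1],None,fx=2,fy=2))
print(ctrl.get_obs()['force'])
```

```text
[-4.50373657  1.70582633  2.67124503]
```

View pics/s2.png

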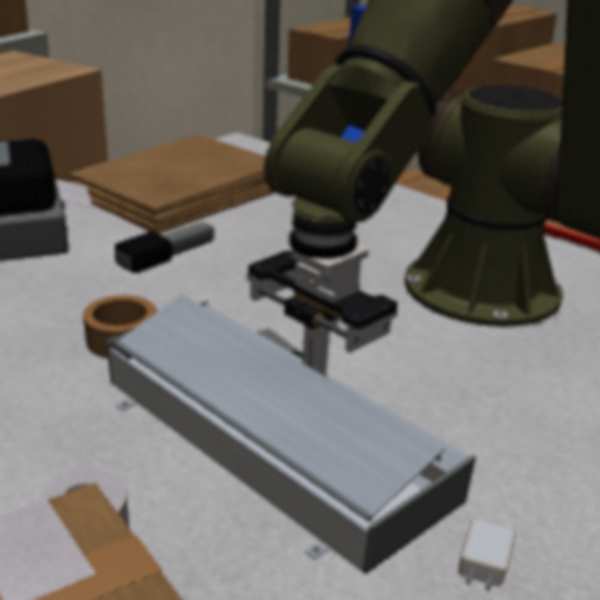

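The lid has let go: it stands ajar and rests on the fingers. I'll hold one more row, then withdraw towards the robot and up.

Call:
step_arm(
  steps=[
    {"x": 0,"y": 0,"z": 0.0008,"ax": 0,"ay": 0,"az": 0,"claw": 0},
    {"x": -0.001,"y": 0,"z": 0,"ax": 0,"ay": 0,"az": 0,"claw": 0},
  ],
)

```text
time_s: 6.78
ee_pos: [0.4545, 0.0449, 0.0435]
eef_rot: [3.139, 0.003, -0.043]
force: [0.9, 0.6, 2.7]
grip_width: 0.0005
```

Call:
step_arm(
  steps=[
    {"x": -0.01,"y": 0,"z": -0.006,"ax": 0,"ay": 0,"az": 0,"claw": 0},
    {"x": -0.015,"y": 0,"z": -0.01,"ax": 0,"ay": 0,"az": 0,"claw": 0},
    {"x": -0.02,"y": 0,"z": -0.015,"ax": 0,"ay": 0,"az": 0,"claw": 0},
    {"x": -0.02,"y": 0,"z": -0.02,"ax": 0,"ay": 0,"az": 0,"claw": 0},
    {"x": -0.02,"y": 0,"z": -0.02,"ax": 0,"ay": 0,"az": 0,"claw": 0},
  ],
)

```text
time_s: 7.2
ee_pos: [0.369, 0.0481, 0.1135]
eef_rot: [3.138, 0.003, -0.044]
force: [0.4, -0.3, 1.2]
grip_width: 0.0004
```

Call:
step_arm(
  steps=[
    {"x": -0.015,"y": 0,"z": -0.025,"ax": 0,"ay": 0,"az": 0,"claw": 0},
    {"x": -0.01,"y": 0,"z": -0.025,"ax": 0,"ay": 0,"az": 0,"claw": 0},
    {"x": 0,"y": 0,"z": -0.02,"ax": 0,"ay": 0,"az": 0,"claw": 0},
    {"x": 0,"y": 0,"z": 0,"ax": 0,"ay": 0,"az": 0,"claw": 0},
    {"x": 0,"y": 0,"z": 0,"ax": 0,"ay": 0,"az": 0,"claw": 0},
  ],
)

```text
time_s: 7.62
ee_pos: [0.3424, 0.0493, 0.1904]
eef_rot: [3.138, -0.009, -0.043]
force: [0.4, -0.1, -0.8]
grip_width: 0.0006
```

Call:
step_arm(
  steps=[
    {"x": 0,"y": 0,"z": 0,"ax": 0,"ay": 0,"az": 0,"claw": 0},
    {"x": 0,"y": 0,"z": 0,"ax": 0,"ay": 0,"az": 0,"claw": 0},
    {"x": 0,"y": 0,"z": 0,"ax": 0,"ay": 0,"az": 0,"claw": 0},
    {"x": 0,"y": 0,"z": 0,"ax": 0,"ay": 0,"az": 0,"claw": 0},
    {"x": 0,"y": 0,"z": 0,"ax": 0,"ay": 0,"az": 0,"claw": 0},
  ],
)

```text
time_s: 8.03
ee_pos: [0.3423, 0.049, 0.1872]
eef_rot: [3.137, -0.005, -0.044]
force: [-0.3, 0.1, -0.4]
grip_width: 0.0005
```

Call:
step_arm(
  steps=[
    {"x": 0,"y": 0,"z": 0,"ax": 0,"ay": 0,"az": 0,"claw": 0},
    {"x": 0,"y": 0,"z": 0,"ax": 0,"ay": 0,"az": 0,"claw": 0},
    {"x": 0,"y": 0,"z": 0,"ax": 0,"ay": 0,"az": 0,"claw": 0},
    {"x": 0,"y": 0,"z": 0,"ax": 0,"ay": 0,"az": 0,"claw": 0},
    {"x": 0,"y": 0,"z": 0,"ax": 0,"ay": 0,"az": 0,"claw": 0},
  ],
)

```text
time_s: 8.45
ee_pos: [0.342, 0.049, 0.1861]
eef_rot: [3.137, -0.003, -0.044]
force: [0.1, -0.2, -0.2]
grip_width: 0.0004
```

Call:
step_arm(
  steps=[
    {"x": 0,"y": 0,"z": 0,"ax": 0,"ay": 0,"az": 0,"claw": 0},
    {"x": 0,"y": 0,"z": 0,"ax": 0,"ay": 0,"az": 0,"claw": 0},
    {"x": 0,"y": 0,"z": 0,"ax": 0,"ay": 0,"az": 0,"claw": 0},
    {"x": 0,"y": 0,"z": 0,"ax": 0,"ay": 0,"az": 0,"claw": 0},
    {"x": 0,"y": 0,"z": 0,"ax": 0,"ay": 0,"az": 0,"claw": 0},
  ],
)

```text
time_s: 8.87
ee_pos: [0.3421, 0.049, 0.1862]
eef_rot: [3.137, -0.003, -0.044]
force: [0.9, -0.6, -0.3]
grip_width: 0.0007
```

Run:
```python
from h import *
a,d=vision.camera('scene'); b,d2=vision.camera('top'); cv2.imwrite('pics/s3.png',np.vstack([a[:300,100:600],b[100:400,100:600]])[:,:,::-1])
c,d3=vision.camera('scene')
print('scene change over 0.1s, max in trough area', cv2.absdiff(cv2.GaussianBlur(a,(5,5),0),cv2.GaussianBlur(c,(5,5),0))[130:300,260:480].max())
# lid angle from depth: points well above the trough behind
p=vision.camera_params('scene');Rm=R.from_euler('xyz',p['attitude']).as_matrix();P=[]
for v in range(60,300,3):
  for u in range(220,500,3):
    if d[v,u]>0: P.append(p['origin']+ray(p,u,v)*d[v,u])
P=np.array(P); O=np.array([0.5293,0.0443]); q=P[:,:2]-O; lx=q@[.99905,-.0436]; ly=q@[.0436,.99905]
m=(abs(ly)<.2)&(lx>.02)&(lx<.11)&(P[:,2]>.08)&(P[:,2]<.2); print(m.sum(),P[m,2].max(), 'slope',np.polyfit(P[m,2],lx[m],1))
print(ctrl.get_obs()['force'])
```

```text
scene change over 0.1s, max in trough area 2
668 0.17318754199343295 slope [-0.26475956  0.0901645 ]
[-0.47896945  0.17538777  0.32438753]
```

View pics/s3.png

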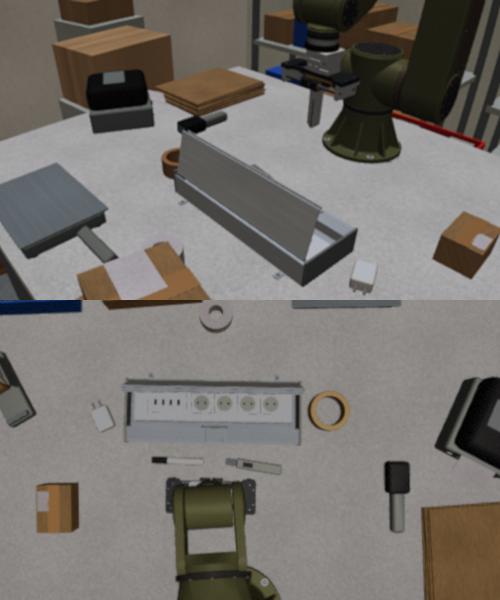

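The lid stands open at about 1.31 rad, measured from depth, and isn't moving. The sockets are exposed, nothing around the trough has moved, and the hand is clear.

```bash
python3 -c "
from station import ticket
print(ticket.hand_in())"
```

```text
the job is handed in; nothing more can be done
None
```

The trough's lid is open and the job is handed in; no verdict was reported. I touched the lip near its right end and slid the closed fingertips along it at about 5–9 N until they dropped over the brink of the recess. I then pressed the tongue down about 6 mm, the lid let go, and I drew the hand back and up.

**Last checks:**
- **Lid:** the depth image puts it at about 1.31 rad, with no visible movement between two pictures.
- **Hand:** clear of the trough, with wrist force near zero.
- **Things around it:** all look to be where they started in the top view. I did not measure their shifts.

**Not confirmed or off:**
- **First touch:** it was harder than intended, 42 N along z at the fingertip for one row, and I backed off at once. That is well under the 120 N wrist limit.
- **Tongue:** I did not measure that it sprang back. Nothing is touching it now.
- **Brink contact:** judged from the force trace and the drop in z, not seen directly.

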